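# Put away the rocking spice crushers

## Task

The two half-round spice crushers were left rocking on their round backs. Put them away in the low wooden rack: catch each one, turn it over and lay it gently, flat steel side down, on the floor of the channel that fits it (the bigger in the wide channel, the smaller in the narrow one), not sticking out at the ends of the rack. A tin stands in the wide channel: stand it upright on the bare worktop instead, and do not knock over or shift anything else.

Things in the scene. Friction and masses are not known exactly. Their poses are not given: they have to be found in the camera images.
- big_rocker: the bigger spice crusher: half-round wooden block with a thin steel plate as its flat side; 48 mm long, 68 mm wide, 34 mm thick, about 260 g. Origin: middle of the crown of the round back, 34 mm from the flat; x along the length, y across, z out of the round back. At the start it rocks about x on its round back, flat side up, z down, origin close to the worktop; put away, z is up.
- big_rocker_axis (a point): middle of the bigger crusher's knob axis, 18 mm from the flat face. A knob 15 mm across stands out at each end (64 mm over both knobs, along x; 16 mm above the worktop at the start). The knobs turn freely. The flat side is the heavy one: pinched by both knobs and raised some 46 mm, the block swings over within about a second and hangs flat side down.
- small_rocker: the smaller spice crusher: half-round wooden block with a thin steel plate as its flat side; 40 mm long, 56 mm wide, 28 mm thick, about 170 g. Origin: middle of the crown of the round back, 28 mm from the flat; x along the length, y across, z out of the round back. At the start it rocks about x on its round back, flat side up, z down, origin close to the worktop; put away, z is up.
- small_rocker_axis (a point): middle of the smaller crusher's knob axis, 14.5 mm from the flat face. A knob 15 mm across stands out at each end (56 mm over both knobs, along x; 13.5 mm above the worktop at the start). The knobs turn freely. The flat side is the heavy one: pinched by both knobs and raised some 40 mm, the block swings over within about a second and hangs flat side down.
- rack: low storage rack of pale wood, fixed to the worktop: a base board 96 mm (its x) by 162 mm (its y), 5 mm thick, with three rails 6 mm thick and 12 mm high that run along its x and bound two channels open at both ends. Origin: centre of the underside. Behind it a wall cabinet hangs over the worktop: front at world x = 0.62 (door knobs to 0.58), underside 0.47 m up.
- wide_channel (a point): centre of the floor of the wide channel (78 mm between its rails, 96 mm long), on the rack's base board 5 mm above the worktop, 36 mm to the +y side of the rack's origin; x along the channel, y across, z up. Fits the bigger crusher with 5 mm to spare on either side.
- narrow_channel (a point): centre of the floor of the narrow channel (66 mm between its rails, 96 mm long), 5 mm above the worktop, 42 mm to the -y side of the rack's origin; x along the channel, y across, z up. Fits the smaller crusher with 5 mm to spare on either side.
- tin: upright food tin, 57 mm in diameter, 72 mm tall, 180 g, closed; it stands in the wide channel at the start. Origin: centre of its underside; z up its axis. (The bare worktop begins at world x = 0.43; left of y = 0.3 it also reaches forward to x = 0.2.)
- glass: bystander: small drinking glass, 48 mm across, 61 mm tall, standing between the rack and the crusher on the left. Origin: centre of its underside.
- candle: bystander: tea light, 38 mm across, 17 mm tall, between the rack and the crusher on the right. Origin: centre of its underside.
- mill: bystander: salt mill, 44 mm across, 90 mm tall, in the row behind. Origin: centre of its underside.
- spice_jar: bystander: spice jar, 46 mm across, 106 mm tall, in the row behind. Origin: centre of its underside.
- tea_box: bystander: tea box, 64 x 129 x 74 mm (x, y, z), in the row behind at the right. Origin: centre of its underside.
- jar: bystander: jar with a screw lid, 65 mm across, 87 mm tall, in the row behind at the left. Origin: centre of its underside.

How it is judged:
By the outcome, as a careful person would: the job done as asked, in the order asked, and still so for the second after the job is handed in, with the robot touching nothing.
It also fails if it takes over 72 s, if anything falls off the work surface, if the arm or the gripper's body presses on something with over 40 N, if the wrist force passes 120 N, or if a joint passes its speed limit or range.

## Robot

A 7-joint arm with a two-finger parallel gripper is mounted at the origin on a cart in front of the work surface, level with it; the furniture and walls round the work are solid. World frame = base frame: x ahead of the robot, y to its left, z up, the work surface at z = 0. Lengths are in m, angles in rad, forces in N, time in s.
With the tool pointing down it reaches from about 0.425 to 0.875 m from the base axis. Payload 9.9 kg.
Tool frame: the origin (TCP) lies at the very end of the fingers, on their centre line; the grasp point (between the pads) lies 19 mm behind it; z points along the fingers, y is the line along which they close (so a half turn about z gives the same grasp; the last joint's range is limited). The gripper opens to 85 mm and grips with 20 to 120 N. Pads are 22 mm wide; open, the fingers measure 114 mm over their backs; the gripper's body (76 mm by 85 mm) begins 54 mm behind the grasp point. The pads swing forward as they close: fully open they stand 13 mm farther back than shut.
Start: joints at [1.177, 0.576, 0.025, 1.437, -0.015, 1.129, -0.057], TCP at [0.206, -0.643, 0.205] pointing down, gripper open.
Joint ranges: [-2.76, 2.76], [-0.34, 2.15], [-1.52, 1.57], [0.19, 2.46], [-1.09, 4.23], [0.17, 1.99], [-2.82, 2.82]. Speed limits (rad/s): [2.22, 2.22, 3.01, 3.01, 3.14, 3.14, 3.14].

## Interface

Orientations are given as a unit quaternion [w, x, y, z].
In Python, from workcell import arm gives the robot as it stands.
- The arm moves only by the tool send_rows, never from a script. Its argument "targets" is a list of rows, each a list of 4 numbers: the shift along the tool's x, y, z scaled (see below), then the turn about the tool's z scaled (see below). A call has exactly 10 rows; each row is the pose to reach, as a shift and turn from the pose commanded when the call began, along the tool's axes at that moment, turning the shorter way round; what a row does not reach only later rows make up. The controller multiplies each number of a shift by 0.4 m and each number of a turn by 2 pi rad. A row lasts 1/12 s, in which the tool goes at most 41.7 mm and 7.16 degrees, less where a joint would pass 70% of its speed; a pose out of reach is approached as far as the arm can. A call with a number of a shift or a turn outside -1 to 1 is refused whole. A call with a gripper value outside its range is refused whole. "hand" is the opening, from -1 (shut) to 1 (fully open), set as the call begins (left out, the last holds). The fingers move at their own pace and stop on an object; the grip force is fixed at half the most. Time passes only in rows, so rows that repeat a pose let the fingers close, or fill a call up. It gives the time, the measured TCP pose, the force, the opening and the grip force at its end, in the units of the state.
- arm.read_state(): the state, without advancing time (a new reading comes with each control period).
- arm.get_image(name): name is "scene" or "top" or "wrist"; returns (picture, depth): 480x640x3 uint8, blue, green, red; 480x640 float32, m along the optical axis (not along the pixel's ray), 0 where there is no reading.
- arm.camera_params(name): a dict with "K" (3x3 intrinsics, pixels), "eye" and "attitude" of the camera in the world; the wrist camera has in their place "T_tool_cam" (4x4, takes a point from camera to tool coordinates, whose origin is the TCP and whose axes are the flange's). Camera axes: x right, y up, looking along -z (the intrinsics and any distortion apply to the point x, -y, -z); pixel columns grow to the right and rows downward; lengths in m; the calibration is good to about 2 mm. A picture is of the moment at which its call begins: read the wrist's pose just before it. camera_params takes no time and is no camera call.
- arm.sign_off(): hands the job in; it is judged then, once.
The state is a dict: "clock": time; "q": joint angles; "dq": joint speeds; "tau": joint torques, N m; "ee_pos": TCP position; "tool_rot": TCP orientation; "wrist_force": force on the tool from outside, world axes, zero at the start; "ft_torque": the same for the moment, N m; "gripper_width": opening from 0.0 (shut) to 1.0 (fully open); "grasp_force": force on a finger pad.
Only numpy, scipy, OpenCV 4.12 (cv2) and the standard library are available. Lean on these libraries where they do the work, as an engineer would, in place of code of your own. Each camera call takes 0.05 s, during which the arm holds its last target. There are 200 camera calls.

## Working session

There is one attempt and no reset: what is moved stays moved. The work goes in short steps, Python scripts to look and compute and a tool call to move; the robot and the scene stay as the last step left them, time stands still between calls to the robot, and variables do not carry over. Pictures are saved under pics/ and viewed, at most 10 in all, crops included, and the job is handed in when it is done.

Besides the shell and the picture viewer there is one more tool, called after "Emit:" as name(argument=value, ...) on one line, values as JSON. send_rows: Moves the arm, as the interface text tells. Its arguments: {"type":"object","properties":{"targets":{"type":"array"},"hand":{"type":"number"}},"required":["targets"]}

```bash
ls; mkdir -p pics; python3 - <<'E'
from workcell import arm
import cv2,numpy as np
np.set_printoptions(precision=4,suppress=True)
s=arm.read_state();print(s)
for n in("scene","top","wrist"):
    print(n,arm.camera_params(n))
for n in("scene","top"):
    im,d=arm.get_image(n);cv2.imwrite(f"pics/{n}0.png",im);np.save(f"pics/{n}0.npy",d)
E
```

```text
pics
{'clock': 0.0, 'q': array([ 1.1772,  0.5765,  0.0248,  1.4379, -0.015 ,  1.129 , -0.0565]), 'dq': array([ 0.0005, -0.0017,  0.001 ,  0.0004,  0.0002,  0.0012,  0.0013]), 'tau': array([  0.0026, -76.5746,   2.2512, -28.5963,   0.0153,   0.0128,
         0.    ]), 'ee_pos': array([ 0.2057, -0.6424,  0.2037]), 'tool_rot': array([-0.0008,  0.988 ,  0.1543, -0.0002]), 'wrist_force': array([ 0.0287, -0.0633,  0.839 ]), 'ft_torque': array([ 0.0276,  0.0228, -0.0687]), 'grasp_force': 0.0, 'gripper_width': 1.0052761394563938}
scene {'K': array([[439.1049,   0.    , 320.5706],
       [  0.    , 439.1049, 246.5347],
       [  0.    ,   0.    ,   1.    ]]), 'eye': array([ 0.0736, -0.6367,  0.5062]), 'attitude': array([ 0.8256,  0.4738, -0.1634, -0.259 ])}
top {'K': array([[586.0341,   0.    , 320.6291],
       [  0.    , 586.0341, 234.4562],
       [  0.    ,   0.    ,   1.    ]]), 'eye': array([0.4119, 0.0128, 1.4534]), 'attitude': array([ 0.7146,  0.0437, -0.0515, -0.6963])}
wrist {'K': array([[367.8709,   0.    , 319.4636],
       [  0.    , 367.8709, 240.8009],
       [  0.    ,   0.    ,   1.    ]]), 'T_tool_cam': array([[ 0.0003,  0.9534,  0.3017,  0.0778],
       [ 1.    , -0.0002, -0.0001, -0.0006],
       [-0.    ,  0.3017, -0.9534, -0.1693],
       [ 0.    ,  0.    ,  0.    ,  1.    ]])}
```

View pics/top0.png

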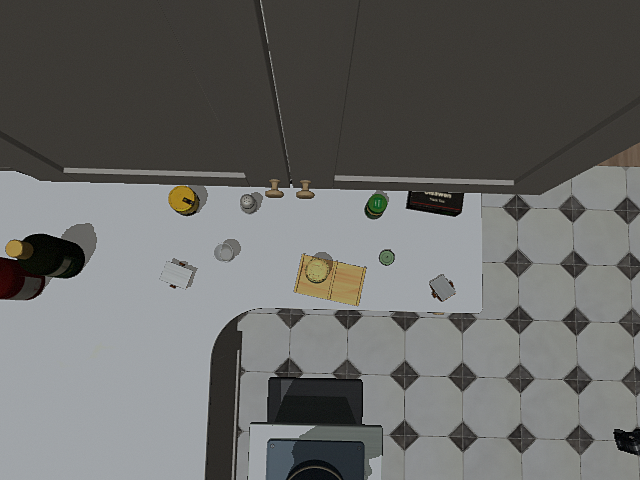

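View pics/scene0.png

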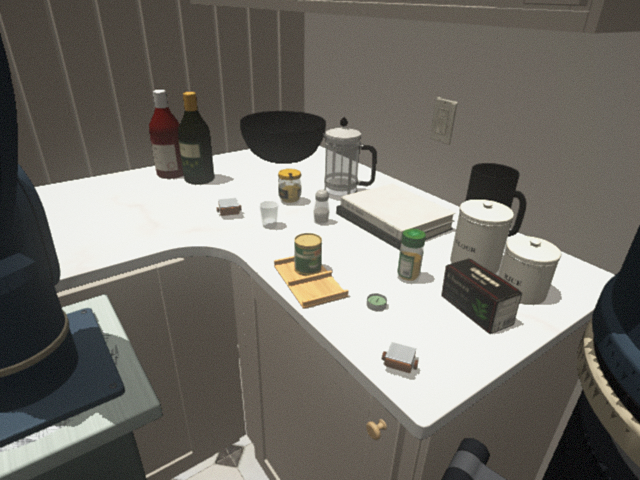

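The top view shows the big crusher at about (178,274), glass (224,252), rack (331,280) with the tin (317,268) in it, candle (387,257), small crusher (442,288). The jar, mill, spice jar and tea box stand behind, at row ~203.

```bash
cat > h.py <<'E'
from workcell import arm
import cv2,numpy as np
from scipy.spatial.transform import Rotation as R
np.set_printoptions(precision=4,suppress=True)
def quat(q): return R.from_quat(np.roll(q,-1))
def campose(n,s=None):
    p=arm.camera_params(n)
    if n!="wrist": return p["K"],quat(p["attitude"]).as_matrix(),np.array(p["eye"])
    s=s or arm.read_state(); T=p["T_tool_cam"]; Rt=quat(s["tool_rot"]).as_matrix()
    return p["K"],Rt@T[:3,:3],s["ee_pos"]+Rt@T[:3,3]
def rays(uv,P):
    K,Rc,e=P; uv=np.atleast_2d(np.asarray(uv,float))
    d=np.c_[(uv[:,0]-K[0,2])/K[0,0],-(uv[:,1]-K[1,2])/K[1,1],-np.ones(len(uv))]
    return d@Rc.T
def onplane(uv,z,P):
    d=rays(uv,P); return P[2]+d*((z-P[2][2])/d[:,2])[:,None]
def cloud(dep,P):
    v,u=np.mgrid[:480,:640]
    return (P[2]+rays(np.c_[u.ravel(),v.ravel()],P)*dep.reshape(-1,1)).reshape(480,640,3)
def rect(mask,z,P):
    "min-area rect of mask's outline on plane z: centre, sizes, yaw of long side (deg)"
    c=max(cv2.findContours(mask.astype(np.uint8),cv2.RETR_EXTERNAL,cv2.CHAIN_APPROX_NONE)[0],key=cv2.contourArea)[:,0]
    w=onplane(c,z,P)[:,:2]; (cx,cy),(a,b),t=cv2.minAreaRect((w*1000).astype(np.float32))
    return np.array([cx,cy,a,b]),(t if a>b else t+90)
E
python3 - <<'E'
from h import *
P=campose("top");im=cv2.imread("pics/top0.png");d=np.load("pics/top0.npy")
X=cloud(d,P);tab=X[290:300,100:140,2];print("table",tab.mean(),tab.std())
for nm,(x0,y0,x1,y1) in dict(big=(150,245,205,300),glass=(210,235,240,268),rack=(285,245,375,312),tin=(300,250,336,290),candle=(374,245,400,270),small=(420,268,465,308),mill=(235,190,262,218),spice=(362,190,390,222),tea=(400,190,470,220),jar=(165,182,204,220)).items():
    Z=X[y0:y1,x0:x1]; lo=.045 if nm=="tin" else .009 if nm!="rack" else .003
    m=(Z[...,2]>lo)&(Z[...,2]<.13)&(d[y0:y1,x0:x1]>0)
    if m.sum()<10: print(nm,"none");continue
    p=Z[m]; r=cv2.minAreaRect((p[:,:2]*1000).astype(np.float32)); print(nm,m.sum(),"rect",np.round(r[0]+r[1]+(r[2],),1),"zmed",np.median(p[:,2]),"max",p[:,2].max(),"mean",p.mean(0))
for nm,(x0,y0,x1,y1) in dict(big=(150,250,210,300),small=(415,262,470,312)).items():
    cv2.imwrite(f"pics/c_{nm}.png",cv2.resize(im[y0:y1,x0:x1],None,fx=7,fy=7,interpolation=cv2.INTER_CUBIC))
a=cv2.imread("pics/c_big.png");b=cv2.imread("pics/c_small.png")
cv2.imwrite("pics/both.png",np.hstack([a[:350],b[:350,:380]]))
E
```

```text
table 0.0042098270574745305 0.07262352795787513
big 610 rect [496.9 349.7 105.7 120.2   1.4] zmed 0.03449882277329208 max 0.04384928977502178 mean [0.497  0.346  0.0335]
glass 333 rect [560.3 240.   67.7  63.1  19.2] zmed 0.0308540307025027 max 0.06825419442601 mean [0.554  0.2354 0.0349]
rack 3178 rect [502.5 -25.5 160.8 221.6   1.4] zmed 0.007028798372234912 max 0.08667608696638407 mean [ 0.4995 -0.0245  0.0177]
tin 473 rect [514.8   7.5  55.5  54.2   1.6] zmed 0.07539436384973652 max 0.08667608696638407 mean [0.5149 0.0077 0.0753]
candle 165 rect [ 559.2 -164.    38.4   44.4   86.9] zmed 0.012320500101390186 max 0.022025569144854984 mean [ 0.555  -0.1639  0.0128]
small 442 rect [ 488.5 -305.7   75.6  107.    12.7] zmed 0.028625349699275437 max 0.04431389978657907 mean [ 0.4818 -0.2983  0.028 ]
mill 284 rect [680.3 172.6  46.1  65.9  33.3] zmed 0.08117209173396678 max 0.09644182186843575 mean [0.6691 0.1758 0.0681]
spice 432 rect [ 671.4 -130.2   45.8   46.4   44.6] zmed 0.10502473569012916 max 0.1175214767859678 mean [ 0.6673 -0.1273  0.0901]
tea 1153 rect [ 692.3 -275.8  148.7   52.    85. ] zmed 0.07247563074145846 max 0.08431022022682244 mean [ 0.6861 -0.2757  0.066 ]
jar 737 rect [674.8 332.2  63.9  63.7  78.2] zmed 0.08650314130248016 max 0.09556059545612672 mean [0.6714 0.3275 0.0793]
```

View pics/both.png

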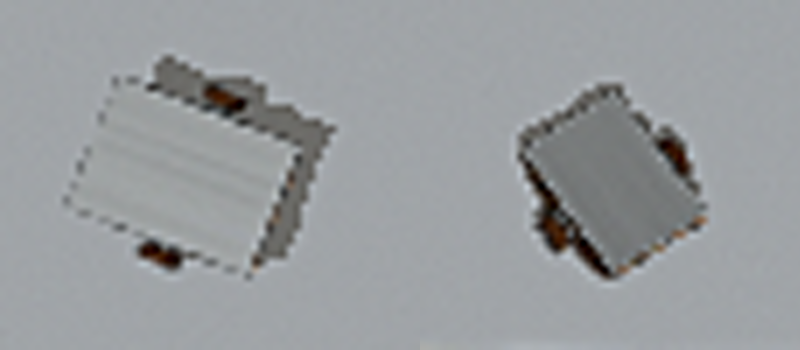

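Both crushers show steel plates up, with brown knobs. The big one's knobs are at about (182,264) and (173,286) in full-image pixels; the small one's are at (451,284) and (434,295).

```bash
cat >> h.py <<'E'
def yaw(s):
    x=quat(s["tool_rot"]).as_matrix()[:,0]; return np.degrees(np.arctan2(x[1],x[0]))
def go(xyz,y=None,s=None):
    "numbers of a row to reach world xyz with tool-x yaw y (deg), mod 180"
    s=s or arm.read_state(); M=quat(s["tool_rot"]).as_matrix()
    dy=0 if y is None else (y-yaw(s)+90)%180-90
    print("at",s["ee_pos"],"yaw %.1f"%yaw(s),"row",np.round(np.r_[M.T@(np.array(xyz)-s["ee_pos"])/.4,-np.radians(dy)/2/np.pi],4))
E
python3 - <<'E'
from h import *
P=campose("top");im=cv2.imread("pics/top0.png")
for nm,k,z in (("big",[(182,263.9),(172.9,286.4)],.016),("small",[(451.4,283.9),(434.3,294.9)],.0135)):
    w=onplane(k,z,P);v=w[0]-w[1];print(nm,w.mean(0),np.linalg.norm(v),"x-yaw",np.degrees(np.arctan2(v[1],v[0])))
hsv=cv2.cvtColor(im,cv2.COLOR_BGR2HSV);m=cv2.inRange(hsv,(8,60,90),(30,255,255));m[:245]=0;m[312:]=0;m[:,:285]=0;m[:,375:]=0
print("rack",rect(m,.01,P))
s=arm.read_state();print(yaw(s));go((.45,-.45,.25),60)
E
```

```text
big [0.4972 0.3468 0.016 ] 0.058662264727253485 x-yaw -18.898029238214693
small [ 0.4792 -0.3041  0.0135] 0.050612648531110443 x-yaw -56.415555064282046
rack (array([496.3512, -25.6047, 162.7604,  96.229 ]), 79.17970275878906)
17.753409342366812
at [ 0.2057 -0.6424  0.2038] yaw 17.8 row [ 0.7284 -0.2721 -0.1151 -0.1174]
```

Emit:
send_rows(targets=[[0.8, -0.51, -0.04, -0.17], [0.8, -0.51, -0.04, -0.17], [0.8, -0.51, -0.04, -0.17], [0.8, -0.51, -0.04, -0.17], [0.8, -0.51, -0.04, -0.17], [0.8, -0.51, -0.04, -0.17], [0.8, -0.51, -0.04, -0.17], [0.8, -0.51, -0.04, -0.17], [0.8, -0.51, -0.04, -0.17], [0.8, -0.51, -0.04, -0.17]], hand=1)

```text
clock: 0.93
ee_pos: [0.4541, -0.3433, 0.2211]
tool_rot: [-0.0, 0.767, 0.641, 0.003]
wrist_force: [0.5, 0.9, -0.3]
gripper_width: 0.998
grasp_force: 0.0
```

```bash
python3 - <<'E'
from h import *
go((.515,.008,.2),79.2)
E
```

```text
at [ 0.4541 -0.3433  0.2211] yaw 79.8 row [ 0.8911 -0.0064  0.0563  0.0016]
```

Emit:
send_rows(targets=[[0.89, -0.006, 0.055, 0], [0.89, -0.006, 0.055, 0], [0.89, -0.006, 0.055, 0], [0.89, -0.006, 0.055, 0], [0.89, -0.006, 0.055, 0], [0.89, -0.006, 0.055, 0], [0.89, -0.006, 0.055, 0], [0.89, -0.006, 0.055, 0], [0.89, -0.006, 0.055, 0], [0.89, -0.006, 0.055, 0]])

```text
clock: 1.77
ee_pos: [0.5147, 0.0054, 0.1984]
tool_rot: [-0.001, 0.769, 0.639, 0.001]
wrist_force: [0.1, 0.2, 0.6]
gripper_width: 1.003
grasp_force: 0.0
```

```bash
python3 - <<'E'
from h import *
s=arm.read_state();P=campose("wrist",s);im,d=arm.get_image("wrist");cv2.imwrite("pics/w1.png",im)
X=cloud(d,P);m=(d>0)&(X[...,2]>.06)&(X[...,2]<.095)&(np.hypot(X[...,0]-.515,X[...,1]-.008)<.06)
p=X[m];r=cv2.minAreaRect((p[:,:2]*1000).astype(np.float32));print(m.sum(),r,np.median(p[:,2]))
hsv=cv2.cvtColor(im,cv2.COLOR_BGR2HSV);m=cv2.inRange(hsv,(8,60,90),(30,255,255))
print("rack?",rect(m,.01,P))
go((.515,.008,.035),79.2)
E
```

```text
3832 ((517.2710571289062, 9.867103576660156), (56.614253997802734, 56.45088195800781), 46.99264907836914) 0.07421713128767701
rack? (array([497.8779, -25.291 , 164.5506,  95.566 ]), 79.3017807006836)
at [0.5143 0.0019 0.1983] yaw 79.2 row [ 0.0149 -0.0009  0.4083  0.0001]
```

View pics/w1.png

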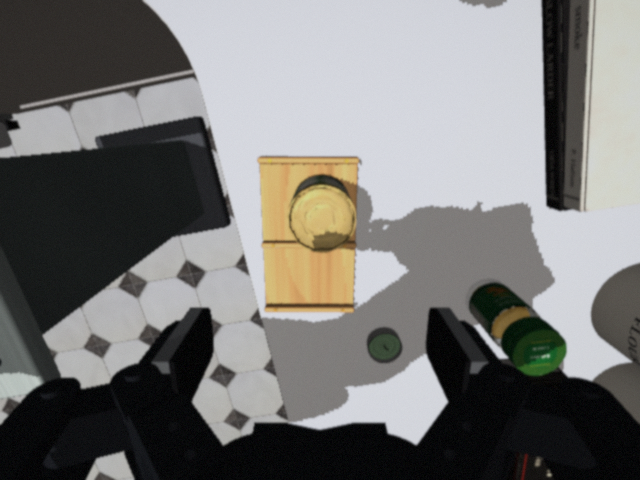

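The wrist picture shows the tin centred at (322,205) in the wide channel, with the rack spanning (260–358, 157–312). Both match the top-view estimate.

Emit:
send_rows(targets=[[0.018, 0.005, 0.1, 0], [0.018, 0.005, 0.2, 0], [0.018, 0.005, 0.28, 0], [0.018, 0.005, 0.34, 0], [0.018, 0.005, 0.38, 0], [0.018, 0.005, 0.4, 0], [0.018, 0.005, 0.4, 0], [0.018, 0.005, 0.4, 0], [0.018, 0.005, 0.4, 0], [0.018, 0.005, 0.4, 0]])

```text
clock: 2.65
ee_pos: [0.5185, 0.0053, 0.0398]
tool_rot: [0.001, 0.772, 0.636, 0.001]
wrist_force: [1.1, -0.4, -0.5]
gripper_width: 1.003
grasp_force: 0.0
```

Emit:
send_rows(targets=[[0, 0, 0, 0], [0, 0, 0, 0], [0, 0, 0, 0], [0, 0, 0, 0], [0, 0, 0, 0], [0, 0, 0, 0], [0, 0, 0, 0], [0, 0, 0, 0], [0, 0, 0, 0], [0, 0, 0, 0]], hand=-1)

```text
clock: 3.48
ee_pos: [0.5174, 0.0055, 0.0394]
tool_rot: [0.0, 0.772, 0.636, 0.0]
wrist_force: [-3.6, -0.2, 10.6]
gripper_width: 0.634
grasp_force: 61.1
```

```bash
python3 - <<'E'
from h import *
go((.515,.14,.07),79.2)
E
```

```text
at [0.5174 0.0055 0.0394] yaw 79.0 row [ 0.3288 -0.0703 -0.0766 -0.0007]
```

Emit:
send_rows(targets=[[0, 0, -0.06, 0], [0, 0, -0.12, 0], [0.05, -0.01, -0.12, 0], [0.11, -0.02, -0.12, 0], [0.17, -0.035, -0.12, 0], [0.23, -0.05, -0.12, 0], [0.28, -0.06, -0.12, 0], [0.32, -0.067, -0.12, 0], [0.33, -0.07, -0.12, 0], [0.33, -0.07, -0.12, 0]])

```text
clock: 4.32
ee_pos: [0.5151, 0.1418, 0.0866]
tool_rot: [-0.0, 0.771, 0.637, 0.0]
wrist_force: [0.7, 0.9, -1.6]
gripper_width: 0.633
grasp_force: 64.4
```

Emit:
send_rows(targets=[[0, 0, 0.04, 0], [0, 0, 0.08, 0], [0, 0, 0.1, 0], [0, 0, 0.11, 0], [0, 0, 0.117, 0], [0, 0, 0.123, 0], [0, 0, 0.128, 0], [0, 0, 0.131, 0], [0, 0, 0.131, 0], [0, 0, 0.131, 0]])

```text
clock: 5.15
ee_pos: [0.5157, 0.1405, 0.0346]
tool_rot: [0.0, 0.772, 0.636, 0.0]
wrist_force: [-0.4, 0.1, -0.6]
gripper_width: 0.636
grasp_force: 64.4
```

```bash
python3 - <<'E'
from h import *
im,d=arm.get_image("scene");X=cloud(d,campose("scene"))
s=arm.read_state();print(s["ee_pos"],s["wrist_force"],s["gripper_width"])
cv2.imwrite("pics/s2.png",cv2.resize(im[170:330,180:400],None,fx=3.5,fy=3.5))
E
```

```text
[0.5157 0.1405 0.0345] [ 0.1125 -0.5133  0.621 ] 0.6383961847369876
```

View pics/s2.png

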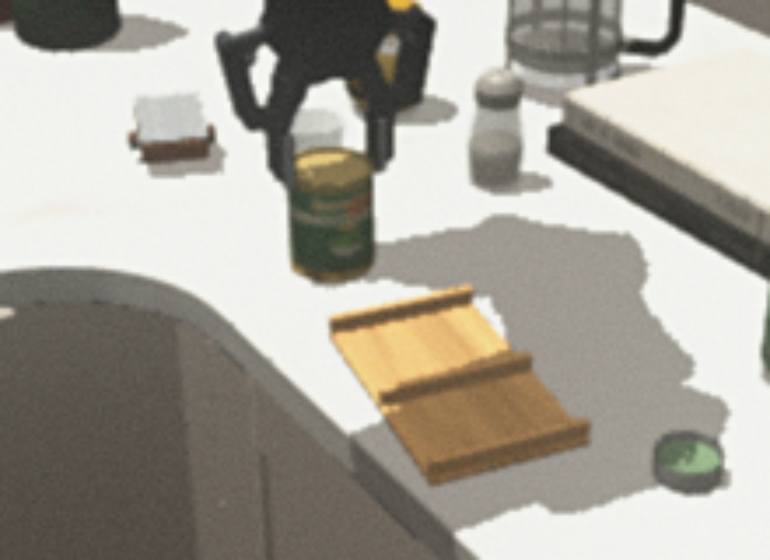

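The tin is held upright (crop ~(330,215)) clear of the rack, at or just above the worktop. I'll lower it slightly and check the force.

Emit:
send_rows(targets=[[0, 0, 0.001, 0], [0, 0, 0.002, 0], [0, 0, 0.003, 0], [0, 0, 0.003, 0], [0, 0, 0.003, 0], [0, 0, 0.003, 0], [0, 0, 0.003, 0], [0, 0, 0.003, 0], [0, 0, 0.003, 0], [0, 0, 0.003, 0]])

```text
clock: 6.03
ee_pos: [0.5157, 0.1407, 0.0343]
tool_rot: [0.0, 0.772, 0.636, 0.001]
wrist_force: [-4.9, -1.4, 16.1]
gripper_width: 0.636
grasp_force: 66.5
```

Emit:
send_rows(targets=[[0, 0, 0, 0], [0, 0, 0, 0], [0, 0, 0, 0], [0, 0, 0, 0], [0, 0, 0, 0], [0, 0, 0, 0], [0, 0, -0.1, 0], [0, 0, -0.2, 0], [0, 0, -0.3, 0], [0, 0, -0.35, 0]], hand=1)

```text
clock: 6.87
ee_pos: [0.5167, 0.1413, 0.1773]
tool_rot: [0.001, 0.772, 0.636, 0.002]
wrist_force: [1.0, 1.0, 0.1]
gripper_width: 1.001
grasp_force: 0.0
```

```bash
python3 - <<'E'
from h import *
go((.478,.29,.19),71.1)
E
```

```text
at [0.5167 0.1413 0.1773] yaw 79.0 row [ 0.3465 -0.166  -0.0314  0.0218]
```

Emit:
send_rows(targets=[[0.34, -0.165, -0.03, 0.022], [0.34, -0.165, -0.03, 0.022], [0.34, -0.165, -0.03, 0.022], [0.34, -0.165, -0.03, 0.022], [0.34, -0.165, -0.03, 0.022], [0.34, -0.165, -0.03, 0.022], [0.34, -0.165, -0.03, 0.022], [0.34, -0.165, -0.03, 0.022], [0.34, -0.165, -0.03, 0.022], [0.34, -0.165, -0.03, 0.022]])

```text
clock: 7.7
ee_pos: [0.4772, 0.2853, 0.1849]
tool_rot: [0.0, 0.815, 0.58, -0.0]
wrist_force: [-0.5, 0.2, -0.5]
gripper_width: 1.002
grasp_force: 0.0
```

```bash
cat >> h.py <<'E'
def knobs(c,z,n,tag):
    "find the two brown knobs (and print plate) near world xy c"
    s=arm.read_state();P=campose("wrist",s);im,d=arm.get_image("wrist");cv2.imwrite(f"pics/{tag}.png",im)
    X=cloud(d,P);hsv=cv2.cvtColor(im,cv2.COLOR_BGR2HSV)
    near=(np.hypot(X[...,0]-c[0],X[...,1]-c[1])<.06)&(d>0)
    b=near&(cv2.inRange(hsv,(0,70,20),(25,255,200))>0)
    k,l,st,ce=cv2.connectedComponentsWithStats(b.astype(np.uint8))
    for i in range(1,k):
        if st[i,4]>25: print("brown",st[i],np.round(ce[i]),onplane(ce[i],z,P)[0])
    m=near&(X[...,2]>.02)&(X[...,2]<.06); p=X[m]; print("plate px",m.sum(),"mean",p.mean(0),"z5-95",np.percentile(p[:,2],[5,50,95]))
    A=np.c_[p[:,:2],np.ones(len(p))];print("tilt",np.linalg.lstsq(A,p[:,2],rcond=None)[0][:2], cv2.minAreaRect((p[:,:2]*1000).astype(np.float32)))
E
python3 - <<'E'
from h import *
knobs((.497,.347),.016,2,"w2")
E
```

```text
brown [283 128   6  15  72] [286. 135.] [0.4716 0.3599 0.016 ]
brown [350 128   6  16  84] [352. 136.] [0.5272 0.3403 0.016 ]
brown [378 407  68  39 156] [411. 430.] [0.4926 0.0069 0.016 ]
plate px 4919 mean [0.4996 0.351  0.0335] z5-95 [0.0313 0.0339 0.0358]
tilt [0.0149 0.0419] ((499.3020324707031, 349.9486389160156), (66.78083801269531, 63.04185104370117), 70.77356719970703)
```

View pics/w2.png

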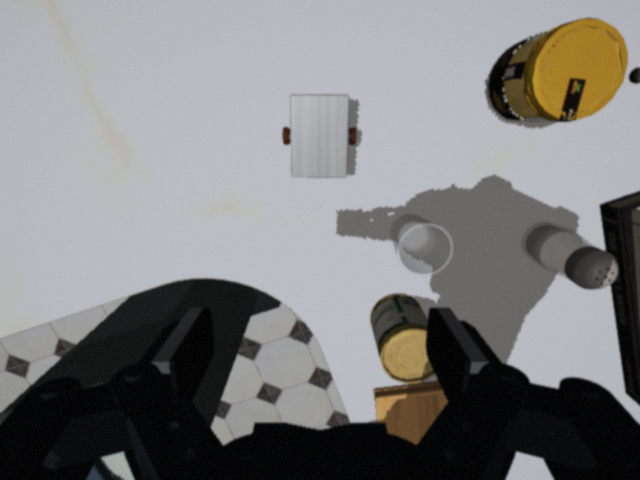

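The big crusher is flat and level: plate at (320,136), knobs at (286,135) and (352,136). The glass at (425,245) and the tin at (405,340) are clear of the grasp.

```bash
python3 - <<'E'
from h import *
go((.499,.3495,.06),70.7); go((.499,.3495,-.003),70.7)
E
```

```text
at [0.4771 0.2856 0.185 ] yaw 70.9 row [ 0.1689 -0.0005  0.3124  0.0007]
at [0.4771 0.2856 0.185 ] yaw 70.9 row [ 0.1689 -0.0005  0.4699  0.0007]
```

Emit:
send_rows(targets=[[0.1, 0, 0, 0], [0.169, 0, 0.1, 0], [0.169, 0, 0.2, 0], [0.169, 0, 0.29, 0], [0.169, 0, 0.36, 0], [0.169, 0, 0.41, 0], [0.169, 0, 0.44, 0], [0.169, 0, 0.46, 0], [0.169, 0, 0.47, 0], [0.169, 0, 0.47, 0]])

```text
clock: 8.58
ee_pos: [0.4989, 0.3505, -0.0029]
tool_rot: [-0.0, 0.814, 0.581, 0.0]
wrist_force: [-0.0, -0.5, 0.5]
gripper_width: 0.997
grasp_force: 0.0
```

```bash
python3 - <<'E'
from h import *
go((.499,.3495,-.003),70.7);print(arm.read_state()["wrist_force"])
E
```

```text
at [ 0.4989  0.3505 -0.0029] yaw 71.0 row [-0.0024  0.001   0.0003  0.0009]
[-0.0425 -0.5308  0.5361]
```

Emit:
send_rows(targets=[[0, 0, 0, 0], [0, 0, 0, 0], [0, 0, 0, 0], [0, 0, 0, 0], [0, 0, 0, 0], [0, 0, 0, 0], [0, 0, 0, 0], [0, 0, 0, 0], [0, 0, 0, 0], [0, 0, 0, 0]], hand=-1)

```text
clock: 9.42
ee_pos: [0.4993, 0.351, -0.0015]
tool_rot: [0.0, 0.814, 0.581, 0.001]
wrist_force: [-1.2, -0.7, 8.0]
gripper_width: 0.541
grasp_force: 60.5
```

```bash
python3 - <<'E'
from h import *
s=arm.read_state();go((.499,.3495,-.003),70.7);print(s["wrist_force"],s["gripper_width"],s["grasp_force"])
E
```

```text
at [ 0.4993  0.351  -0.0015] yaw 71.0 row [-0.0038  0.0006  0.0037  0.0009]
[-1.1824 -0.7006  7.9655] 0.5408942437326255 60.51588177680969
```

```bash
python3 - <<'E'
from h import *
im,d=arm.get_image("scene");a=cv2.resize(im[170:250,200:290],(720,640))[:600]
P=campose("wrist");im2,d=arm.get_image("wrist");cv2.imwrite("pics/w3.png",im2)
cv2.imwrite("pics/s3.png",np.hstack([cv2.resize(a,(400,333)),cv2.resize(im2[200:480,120:520],(400,280)),][0:1]+[cv2.copyMakeBorder(cv2.resize(im2[200:480,120:520],(400,280)),0,53,0,0,0)]))
E
```

```text
(no output)
```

View pics/s3.png

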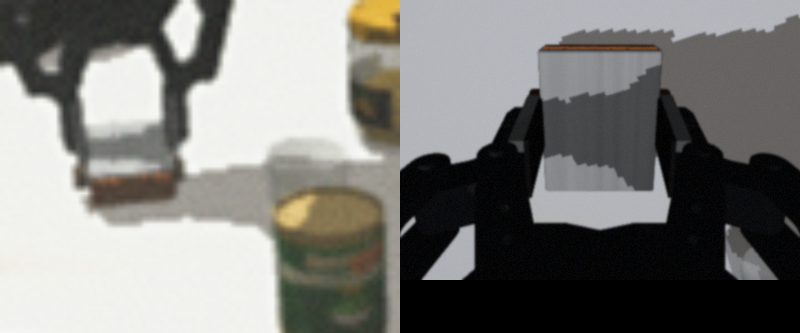

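```bash
python3 - <<'E'
from h import *
s=arm.read_state();P=campose("wrist",s);im,d=arm.get_image("wrist");X=cloud(d,P)
T=(X-s["ee_pos"])@quat(s["tool_rot"]).as_matrix()
g=im.max(2)
for u0,u1 in((160,272),(378,480)):
    m=np.zeros_like(g,bool);m[270:400,u0:u1]=1;m&=(d>0)&(g<75)&(T[...,2]<.03)
    p=T[m];h=np.percentile(p,[1,50,99],axis=0);print(len(p));print(h)
    # lowest part of the finger
    q=p[p[:,2]>np.percentile(p[:,2],97)];print("tip",q.mean(0))
print("depth plate",X[320,320],X[290,320],X[370,320],X[250,320])
im,d=arm.get_image("scene");X=cloud(d,campose("scene"))
for v in range(196,224,2): print(v,[ (np.round(X[v,u]*1000).astype(int).tolist(),int(im[v,u].max())) for u in (215,217,219,238,240)])
E
```

```text
6966
[[-0.0102 -0.0445 -0.0997]
 [ 0.0117 -0.0269 -0.0754]
 [ 0.0185 -0.0177 -0.034 ]]
tip [-0.0011 -0.024  -0.0303]
6720
[[-0.0081  0.0182 -0.0996]
 [ 0.0119  0.0282 -0.0761]
 [ 0.0187  0.0456 -0.0188]]
tip [ 0.0066  0.0311 -0.0247]
depth plate [0.5004 0.353  0.035 ] [0.5047 0.3656 0.0352] [0.4921 0.3288 0.0329] [0.51   0.3811 0.0342]
196 [([466, 354, 55], 55), ([471, 351, 55], 75), ([525, 472, -2], 243), ([519, 331, 51], 79), ([526, 334, 48], 64)]
198 [([466, 355, 49], 54), ([468, 346, 52], 75), ([487, 380, 35], 190), ([518, 329, 46], 75), ([525, 333, 43], 61)]
200 [([466, 355, 43], 54), ([467, 345, 47], 77), ([483, 372, 33], 134), ([517, 328, 41], 75), ([525, 334, 37], 59)]
202 [([465, 354, 39], 62), ([468, 349, 40], 85), ([473, 349, 38], 92), ([518, 331, 35], 69), ([555, 398, 0], 132)]
204 [([465, 355, 33], 182), ([468, 350, 34], 99), ([471, 345, 35], 81), ([518, 332, 29], 112), ([550, 389, -1], 206)]
206 [([487, 413, -1], 250), ([468, 351, 28], 165), ([472, 348, 28], 113), ([508, 311, 33], 127), ([525, 336, 19], 97)]
208 [([482, 403, -2], 245), ([468, 353, 21], 107), ([473, 352,
[... 185 characters left out ...]
84, -4], 243), ([466, 351, 11], 161), ([473, 354, 8], 165), ([507, 312, 16], 79), ([527, 343, -1], 147)]
214 [([467, 369, -2], 245), ([473, 369, -3], 244), ([476, 363, -2], 182), ([511, 321, 6], 100), ([522, 333, -2], 152)]
216 [([463, 358, -2], 242), ([465, 350, 0], 243), ([470, 349, 0], 184), ([513, 326, -2], 160), ([516, 321, -1], 158)]
218 [([458, 349, -3], 242), ([460, 340, 0], 244), ([466, 340, -2], 238), ([506, 313, -1], 156), ([511, 311, -2], 163)]
220 [([452, 334, -1], 242), ([457, 334, -3], 243), ([462, 332, -3], 243), ([74, -637, 506], 242), ([505, 299, -1], 240)]
222 [([448, 326, -2], 241), ([451, 320, 0], 242), ([456, 319, -2], 243), ([496, 291, -1], 242), ([500, 289, -1], 242)]
```

The picture shows the fingers ending about 25 mm behind the nominal TCP. They clamped the plate edges above the knobs, so I'll open and go lower.

Emit:
send_rows(targets=[[0, 0, 0, 0], [0, 0, 0, 0], [0, 0, 0, 0], [0, 0, 0, 0], [0, 0, 0, 0], [0, 0, 0, 0], [0, 0, 0, 0], [0, 0, 0, 0], [0, 0, 0, 0], [0, 0, 0, 0]], hand=1)

```text
clock: 10.45
ee_pos: [0.4986, 0.3505, -0.003]
tool_rot: [-0.0, 0.814, 0.581, -0.0]
wrist_force: [0.2, -0.6, 0.4]
gripper_width: 1.0
grasp_force: 0.0
```

```bash
cat > tip.py <<'E'
from h import *
s=arm.read_state();print(s["ee_pos"],s["wrist_force"],s["gripper_width"])
P=campose("wrist",s);im,d=arm.get_image("wrist");X=cloud(d,P)
T=(X-s["ee_pos"])@quat(s["tool_rot"]).as_matrix()
m=(d>0)&(im.max(2)<75)&(np.abs(T[...,0])<.02)&(T[...,2]<.02)&(T[...,2]>-.06)
for sg in(-1,1):
    p=T[m&(sg*T[...,1]>.015)&(abs(T[...,1])<.07)];print("finger",len(p),np.percentile(p[:,2],[50,90,97,99]))
    q=p[p[:,2]>np.percentile(p[:,2],90)];print(q.mean(0))
E
python3 tip.py; python3 - <<'E'
from h import *
knobs((.499,.35),.016,2,"w4")
E
```

```text
[ 0.4986  0.3505 -0.003 ] [ 0.1914 -0.635   0.3605] 0.9999653315134316
finger 3083 [-0.038  -0.0257 -0.0225 -0.0191]
[ 0.0028 -0.0286 -0.0224]
finger 3977 [-0.0377 -0.0264 -0.0229 -0.0178]
[ 0.0015  0.0306 -0.0224]
brown [262 244 118   6 570] [322. 247.] [0.5088 0.3763 0.016 ]
brown [248 290  13  31 290] [254. 307.] [0.4703 0.3591 0.016 ]
brown [380 294  13  27 271] [387. 308.] [0.5272 0.3391 0.016 ]
plate px 21916 mean [0.5003 0.3539 0.0366] z5-95 [0.0317 0.0344 0.0552]
tilt [0.0142 0.0442] ((502.72540283203125, 352.29669189453125), (88.54782104492188, 83.10204315185547), 20.467592239379883)
```

Emit:
send_rows(targets=[[0, 0, 0.01, 0], [0, 0, 0.02, 0], [0, 0, 0.028, 0], [0, 0, 0.034, 0], [0, 0, 0.038, 0], [0, 0, 0.04, 0], [0, 0, 0.04, 0], [0, 0, 0.04, 0], [0, 0, 0.04, 0], [0, 0, 0.04, 0]])

```text
clock: 11.38
ee_pos: [0.4988, 0.3506, -0.0188]
tool_rot: [0.0, 0.814, 0.581, 0.0]
wrist_force: [-0.1, 0.2, -0.2]
gripper_width: 1.001
grasp_force: 0.0
```

```bash
python3 tip.py; cp pics/w4.png /tmp; python3 - <<'E'
from h import *
im,d=arm.get_image("wrist");cv2.imwrite("pics/w5.png",im[220:480])
E
```

```text
[ 0.4988  0.3506 -0.0188] [-0.064   0.1607 -0.2396] 1.0012041643737257
finger 3662 [-0.0525 -0.0413 -0.038  -0.0332]
[ 0.0033 -0.0309 -0.0377]
finger 4466 [-0.0526 -0.0417 -0.0384 -0.0199]
[ 0.0016  0.0328 -0.0373]
```

View pics/w5.png

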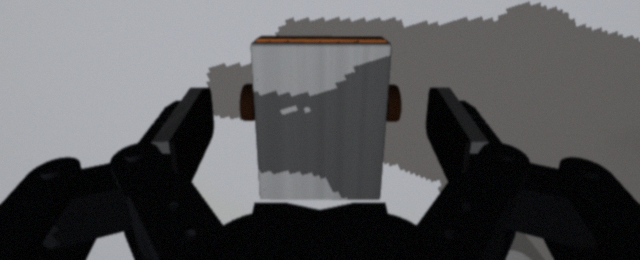

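The knobs sit at crop (247,102) and (393,102). The open pads are beside them at (205,120) and (432,115). I'll sample depth along the pads to get the tip height.

```bash
python3 - <<'E'
from h import *
s=arm.read_state();P=campose("wrist",s);im,d=arm.get_image("wrist");X=cloud(d,P)
T=(X-s["ee_pos"])@quat(s["tool_rot"]).as_matrix()
for v,u in((312,208),(320,208),(335,208),(350,208),(365,205),(315,432),(330,432),(350,432),(312,200),(312,440)):
    print(v,u,im[v,u],(T[v,u]*1000).round(),"worldz",round(X[v,u,2]*1000))
E
```

```text
312 208 [5 4 3] [ 10. -42. -44.] worldz 26
320 208 [0 3 1] [  7. -42. -45.] worldz 26
335 208 [4 6 7] [  1. -43. -46.] worldz 27
350 208 [4 2 2] [ -5. -43. -47.] worldz 28
365 205 [4 5 4] [ -8. -42. -53.] worldz 34
315 432 [3 2 3] [  9.  43. -45.] worldz 26
330 432 [8 6 2] [  4.  43. -47.] worldz 28
350 432 [0 2 1] [ -4.  43. -48.] worldz 29
312 200 [13 14 16] [ 12. -44. -48.] worldz 30
312 440 [21 19 22] [ 12.  45. -48.] worldz 30
```

Emit:
send_rows(targets=[[0, 0, 0.004, 0], [0, 0, 0.008, 0], [0, 0, 0.012, 0], [0, 0, 0.013, 0], [0, 0, 0.013, 0], [0, 0, 0.013, 0], [0, 0, 0.013, 0], [0, 0, 0.013, 0], [0, 0, 0.013, 0], [0, 0, 0.013, 0]])

```text
clock: 12.37
ee_pos: [0.4987, 0.3505, -0.0241]
tool_rot: [-0.0, 0.814, 0.581, 0.0]
wrist_force: [-0.6, -0.0, 0.6]
gripper_width: 1.003
grasp_force: 0.0
```

Emit:
send_rows(targets=[[0, 0, 0, 0], [0, 0, 0, 0], [0, 0, 0, 0], [0, 0, 0, 0], [0, 0, 0, 0], [0, 0, 0, 0], [0, 0, 0, 0], [0, 0, 0, 0], [0, 0, 0, 0], [0, 0, 0, 0]], hand=-1)

```text
clock: 13.2
ee_pos: [0.4988, 0.3512, -0.0235]
tool_rot: [-0.0, 0.814, 0.581, 0.001]
wrist_force: [-1.7, 0.5, 6.4]
gripper_width: 0.725
grasp_force: 64.8
```

Emit:
send_rows(targets=[[0, 0, -0.03, 0], [0, 0, -0.08, 0], [0, 0, -0.14, 0], [0, 0, -0.2, 0], [0, 0, -0.24, 0], [0, 0, -0.26, 0], [0, 0, -0.26, 0], [0, 0, -0.26, 0], [0, 0, -0.26, 0], [0, 0, -0.26, 0]])

```text
clock: 14.03
ee_pos: [0.498, 0.3498, 0.0785]
tool_rot: [0.0, 0.814, 0.581, -0.001]
wrist_force: [0.4, -0.2, -2.3]
gripper_width: 0.72
grasp_force: 67.7
```

```bash
python3 - <<'E'
from h import *
s=arm.read_state();print(s["gripper_width"],s["grasp_force"],s["wrist_force"])
im,d=arm.get_image("scene");a=cv2.resize(im[140:250,190:330],(560,440))
P=campose("wrist",s);im2,d=arm.get_image("wrist")
cv2.imwrite("pics/s4.png",np.hstack([a[:,:400],cv2.resize(im2[160:480,120:520],(400,320))[:,:].repeat(1,0) if 0 else cv2.copyMakeBorder(cv2.resize(im2[160:480,120:520],(400,320)),0,120,0,0,0)]))
go((.5037,.0097,.082),79.2)
E
```

```text
0.7202531050248425 67.66330361366272 [ 0.3534 -0.1769 -2.3379]
at [0.4982 0.3501 0.0787] yaw 71.0 row [-0.8004  0.2896 -0.0073 -0.0227]
```

View pics/s4.png

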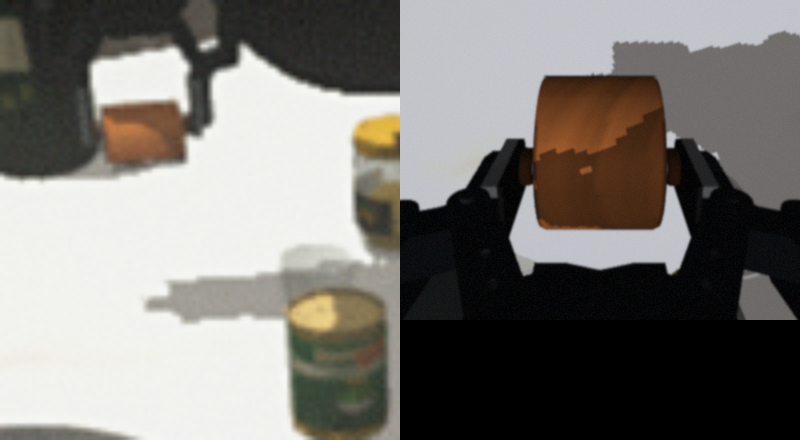

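The block hangs flat side down with the round back up, pinched by both knobs (wrist crop (525,165) and (672,167)). I'll carry it smoothly to the wide channel.

Emit:
send_rows(targets=[[-0.015, 0.005, -0.01, 0], [-0.04, 0.014, -0.02, 0], [-0.08, 0.029, -0.03, 0], [-0.13, 0.047, -0.03, 0], [-0.18, 0.065, -0.03, -0.004], [-0.23, 0.083, -0.03, -0.008], [-0.28, 0.101, -0.03, -0.012], [-0.33, 0.119, -0.03, -0.016], [-0.38, 0.137, -0.03, -0.02], [-0.43, 0.156, -0.03, -0.0227]])

```text
clock: 14.97
ee_pos: [0.5016, 0.1653, 0.0922]
tool_rot: [0.0, 0.77, 0.638, -0.0]
wrist_force: [0.1, -0.4, -3.3]
gripper_width: 0.715
grasp_force: 67.7
```

```bash
python3 - <<'E'
from h import *
go((.5037,.0097,.082),79.2)
E
```

```text
at [0.5016 0.1653 0.0922] yaw 79.2 row [-0.3811  0.0778  0.0258  0.0001]
```

Emit:
send_rows(targets=[[-0.05, 0.01, 0, 0], [-0.1, 0.02, 0, 0], [-0.15, 0.03, 0, 0], [-0.2, 0.041, 0, 0], [-0.25, 0.051, 0, 0], [-0.295, 0.06, 0, 0], [-0.33, 0.067, 0, 0], [-0.36, 0.073, 0, 0], [-0.375, 0.076, 0, 0], [-0.381, 0.078, 0, 0]])

```text
clock: 15.8
ee_pos: [0.5037, 0.0105, 0.092]
tool_rot: [0.0, 0.771, 0.637, -0.0]
wrist_force: [-0.0, -0.4, -3.4]
gripper_width: 0.722
grasp_force: 67.7
```

Emit:
send_rows(targets=[[0, 0, 0, 0], [0, 0, 0.01, 0], [0, 0, 0.02, 0], [0, 0, 0.03, 0], [0, 0, 0.04, 0], [0, 0, 0.05, 0], [0, 0, 0.06, 0], [0, 0, 0.065, 0], [0, 0, 0.07, 0], [0, 0, 0.07, 0]])

```text
clock: 16.63
ee_pos: [0.5037, 0.012, 0.0634]
tool_rot: [-0.0, 0.77, 0.637, -0.0]
wrist_force: [0.2, 0.7, -2.6]
gripper_width: 0.72
grasp_force: 67.7
```

```bash
cat > blk.py <<'E'
from h import *
import sys
c=np.array(eval(sys.argv[1]));tag=sys.argv[2]
s=arm.read_state();P=campose("wrist",s);im,d=arm.get_image("wrist");cv2.imwrite(f"pics/{tag}.png",im);X=cloud(d,P)
print("width",s["gripper_width"],"force",s["wrist_force"])
b=np.array([np.cos(np.radians(-10.8)),np.sin(np.radians(-10.8))]);n=np.array([-b[1],b[0]])
rc=np.array([.4971,-.0254])
w=X[...,:2]-rc;rx=w@b;ry=w@n
hsv=cv2.cvtColor(im,cv2.COLOR_BGR2HSV)
lo=float(sys.argv[3])
m=(d>0)&(np.hypot(X[...,0]-c[0],X[...,1]-c[1])<.055)&(X[...,2]>lo)&(cv2.inRange(hsv,(3,80,30),(25,255,255))>0)
print("block px",m.sum(),"rack-x",np.percentile(rx[m],[1,50,99]),"rack-y",np.percentile(ry[m],[1,50,99]),"z",np.percentile(X[m][:,2],[1,50,99]))
k=m&(X[...,2]>np.percentile(X[m][:,2],98)-.003);print("crown rack xy",rx[k].mean(),ry[k].mean(),X[k][:,2].mean())
go((.5037,.0097,-.0165),79.2);go((.4892,-.0667,-.0165),79.2)
E
python3 blk.py "(.5037,.0097)" w6 .04
```

```text
width 0.7203363479112641 force [ 0.244   0.6557 -2.5811]
block px 20434 rack-x [-0.0283 -0.0003  0.0278] rack-y [0.0177 0.0521 0.0728] z [0.0893 0.1145 0.1195]
crown rack xy -0.0002774671358018842 0.04072547600614682 0.11801352567005408
at [0.5038 0.012  0.0637] yaw 79.2 row [-0.0057  0.001   0.2004  0.    ]
at [0.5038 0.012  0.0637] yaw 79.2 row [-0.2001  0.0011  0.2004  0.    ]
```

Emit:
send_rows(targets=[[-0.003, 0, 0.02, 0], [-0.006, 0, 0.05, 0], [-0.006, 0, 0.08, 0], [-0.006, 0, 0.11, 0], [-0.006, 0, 0.14, 0], [-0.006, 0, 0.165, 0], [-0.006, 0, 0.18, 0], [-0.006, 0, 0.19, 0], [-0.006, 0, 0.195, 0], [-0.006, 0, 0.197, 0]])

```text
clock: 17.52
ee_pos: [0.5035, 0.0097, -0.0151]
tool_rot: [-0.0, 0.77, 0.637, 0.0]
wrist_force: [1.4, 0.1, -3.4]
gripper_width: 0.723
grasp_force: 67.7
```

```bash
python3 blk.py "(.5037,.0097)" w7 .02
```

```text
width 0.7228930566259164 force [ 1.415   0.1023 -3.3692]
block px 19213 rack-x [-0.0293 -0.0001  0.029 ] rack-y [0.0153 0.0474 0.0677] z [0.0208 0.037  0.0863]
crown rack xy -0.0005051732017664664 0.048582127651228615 0.08677497514702952
at [ 0.5036  0.0097 -0.015 ] yaw 79.2 row [0.     0.0003 0.0039 0.    ]
at [ 0.5036  0.0097 -0.015 ] yaw 79.2 row [-0.1944  0.0004  0.0038  0.    ]
```

Still hanging (−3.4 N); lower in 0.4 mm steps until the force rises.

Emit:
send_rows(targets=[[0, 0, 0.001, 0], [0, 0, 0.002, 0], [0, 0, 0.003, 0], [0, 0, 0.004, 0], [0, 0, 0.004, 0], [0, 0, 0.004, 0], [0, 0, 0.004, 0], [0, 0, 0.004, 0], [0, 0, 0.004, 0], [0, 0, 0.004, 0]])

```text
clock: 18.4
ee_pos: [0.5036, 0.0096, -0.0164]
tool_rot: [0.0, 0.771, 0.637, 0.0]
wrist_force: [-1.4, 0.4, 3.2]
gripper_width: 0.719
grasp_force: 68.1
```

Emit:
send_rows(targets=[[0, 0, 0, 0], [0, 0, 0, 0], [0, 0, 0, 0], [0, 0, 0, 0], [0, 0, 0, 0], [0, 0, 0, 0], [0, 0, -0.05, 0], [0, 0, -0.15, 0], [0, 0, -0.25, 0], [0, 0, -0.35, 0]], hand=1)

```text
clock: 19.23
ee_pos: [0.5026, 0.0098, 0.1248]
tool_rot: [-0.001, 0.77, 0.638, -0.0]
wrist_force: [1.4, -0.7, -0.3]
gripper_width: 1.0
grasp_force: 0.0
```

```bash
python3 blk.py "(.5037,.0097)" w8 .02; python3 - <<'E'
from h import *
go((.44,-.36,.17),33.6);go((.44,-.36,.17),79)
E
```

```text
width 0.9996975910301854 force [ 1.3674 -0.7294 -0.2819]
block px 5225 rack-x [-0.0298  0.0001  0.0297] rack-y [0.0081 0.0424 0.067 ] z [0.0208 0.0353 0.0399]
crown rack xy -0.00023116473453458432 0.03778952545460498 0.03828286872194554
at [0.5064 0.0105 0.1319] yaw 79.2 row [-0.0041 -0.0092  0.3709  0.0001]
at [0.5064 0.0105 0.1319] yaw 79.2 row [-0.1985 -0.0091  0.3705  0.0001]
at [0.5064 0.0105 0.1319] yaw 79.2 row [-0.9409  0.0108 -0.0972  0.1268]
at [0.5064 0.0105 0.1319] yaw 79.2 row [-0.9409  0.0108 -0.0972  0.0007]
```

Emit:
send_rows(targets=[[-0.02, 0, -0.09, 0.0], [-0.11, 0, -0.1, 0.015], [-0.21, 0.002, -0.1, 0.03], [-0.31, 0.003, -0.1, 0.045], [-0.41, 0.005, -0.1, 0.06], [-0.51, 0.006, -0.1, 0.075], [-0.61, 0.007, -0.1, 0.09], [-0.71, 0.008, -0.1, 0.105], [-0.8, 0.009, -0.1, 0.12], [-0.88, 0.01, -0.1, 0.127]])

```text
clock: 20.12
ee_pos: [0.4402, -0.3395, 0.1634]
tool_rot: [0.0, 0.959, 0.285, -0.0]
wrist_force: [0.2, 0.6, -0.2]
gripper_width: 0.999
grasp_force: 0.0
```

```bash
python3 - <<'E'
from h import *
knobs((.479,-.304),.0135,2,"w9")
go((.479,-.304,-.0265),33.6)
E
```

```text
brown [274 150   7  16  83] [277. 157.] [ 0.4631 -0.281   0.0135]
brown [335 150   5  16  75] [337. 157.] [ 0.4911 -0.3237  0.0135]
plate px 3511 mean [ 0.4781 -0.302   0.0277] z5-95 [0.0262 0.0279 0.0291]
tilt [-0.0044  0.0055] ((477.3394470214844, -302.587890625), (55.23303985595703, 54.912109375), 33.10709762573242)
at [ 0.438  -0.3464  0.1632] yaw 32.7 row [ 0.1452 -0.0354  0.4736 -0.0026]
```

```bash
python3 - <<'E'
from h import *
knobs((.479,-.304),.0135,2,"w10")
go((.4785,-.304,.05),33.3);go((.4785,-.304,-.0265),33.3)
E
```

```text
brown [267 143   7  16  82] [270. 150.] [ 0.4631 -0.281   0.0135]
brown [328 142   6  16  82] [331. 149.] [ 0.4913 -0.3235  0.0135]
plate px 3598 mean [ 0.4781 -0.3019  0.0277] z5-95 [0.0262 0.0279 0.0291]
tilt [-0.0016  0.0036] ((477.42742919921875, -302.60943603515625), (55.536415100097656, 55.294166564941406), 32.29232406616211)
at [ 0.4388 -0.343   0.163 ] yaw 32.9 row [ 0.1369 -0.0283  0.2821 -0.001 ]
at [ 0.4388 -0.343   0.163 ] yaw 32.9 row [ 0.1374 -0.0286  0.4734 -0.001 ]
```

Emit:
send_rows(targets=[[0.05, -0.01, 0.05, 0], [0.1, -0.025, 0.1, -0.001], [0.136, -0.032, 0.15, -0.001], [0.136, -0.032, 0.2, -0.001], [0.136, -0.032, 0.25, -0.001], [0.136, -0.032, 0.27, -0.001], [0.136, -0.032, 0.28, -0.001], [0.136, -0.032, 0.28, -0.001], [0.136, -0.032, 0.28, -0.001], [0.136, -0.032, 0.28, -0.001]])

```text
clock: 21.05
ee_pos: [0.4803, -0.2966, 0.0525]
tool_rot: [0.001, 0.957, 0.291, 0.001]
wrist_force: [0.7, -0.1, 0.1]
gripper_width: 0.999
grasp_force: 0.0
```

```bash
python3 - <<'E'
from h import *
knobs((.4775,-.3025),.0135,2,"w11")
go((.4775,-.3025,-.0265),33.3);go((.4775,-.3025,-.0265),33.3)
E
```

```text
brown [295 230  64   2 102] [331. 230.] [ 0.4992 -0.2916  0.0135]
brown [279 258   9  22 175] [283. 269.] [ 0.463  -0.2811  0.0135]
brown [363 259   9  22 175] [367. 269.] [ 0.4911 -0.324   0.0135]
plate px 6512 mean [ 0.479  -0.3013  0.0277] z5-95 [0.0263 0.028  0.029 ]
tilt [-0.0063 -0.0045] ((477.4412841796875, -302.0355529785156), (55.634029388427734, 55.332786560058594), 32.802066802978516)
at [ 0.4802 -0.2966  0.0525] yaw 33.8 row [-0.014   0.008   0.1975  0.0015]
at [ 0.4802 -0.2966  0.0525] yaw 33.8 row [-0.014   0.008   0.1975  0.0015]
```

Emit:
send_rows(targets=[[-0.007, 0.004, 0.03, 0.001], [-0.014, 0.008, 0.07, 0.001], [-0.014, 0.008, 0.11, 0.001], [-0.014, 0.008, 0.15, 0.001], [-0.014, 0.008, 0.175, 0.001], [-0.014, 0.008, 0.188, 0.001], [-0.014, 0.008, 0.194, 0.001], [-0.014, 0.008, 0.194, 0.001], [-0.014, 0.008, 0.194, 0.001], [-0.014, 0.008, 0.194, 0.001]])

```text
clock: 21.93
ee_pos: [0.4773, -0.3023, -0.0254]
tool_rot: [0.0, 0.958, 0.288, 0.0]
wrist_force: [0.0, -0.4, 0.1]
gripper_width: 0.999
grasp_force: 0.0
```

Emit:
send_rows(targets=[[0, 0, 0, 0], [0, 0, 0, 0], [0, 0, 0, 0], [0, 0, 0, 0], [0, 0, 0, 0], [0, 0, 0, 0], [0, 0, 0, 0], [0, 0, 0, 0], [0, 0, 0, 0], [0, 0, 0, 0]], hand=-1)

```text
clock: 22.77
ee_pos: [0.4773, -0.3021, -0.0253]
tool_rot: [0.0, 0.958, 0.288, 0.0]
wrist_force: [-0.7, 1.0, 9.0]
gripper_width: 0.626
grasp_force: 61.5
```

Emit:
send_rows(targets=[[0, 0, -0.03, 0], [0, 0, -0.08, 0], [0, 0, -0.14, 0], [0, 0, -0.2, 0], [0, 0, -0.24, 0], [0, 0, -0.26, 0], [0, 0, -0.26, 0], [0, 0, -0.26, 0], [0, 0, -0.26, 0], [0, 0, -0.26, 0]])

```text
clock: 23.6
ee_pos: [0.4761, -0.3015, 0.0765]
tool_rot: [-0.001, 0.958, 0.288, -0.001]
wrist_force: [1.0, 0.1, -1.6]
gripper_width: 0.631
grasp_force: 65.0
```

```bash
python3 blk.py "(.4775,-.3025)" w12 .09;python3 - <<'E'
from h import *
go((.4892,-.0667,.085),79.2)
E
```

```text
width 0.6307086783902772 force [ 1.0143  0.1201 -1.5552]
block px 1129 rack-x [0.0108 0.047  0.0629] rack-y [-0.2957 -0.2584 -0.2431] z [0.1181 0.1227 0.1283]
crown rack xy 0.050480738562912 -0.25552676782140604 0.126843409656798
at [ 0.4762 -0.3016  0.0766] yaw 33.5 row [ 0.4868 -0.6107  0.2335 -0.127 ]
at [ 0.4762 -0.3016  0.0766] yaw 33.5 row [ 0.3512 -0.4714  0.2334 -0.127 ]
at [ 0.4762 -0.3016  0.0766] yaw 33.5 row [ 0.351  -0.4719 -0.0204 -0.127 ]
```

Emit:
send_rows(targets=[[0, 0, 0, 0], [0, 0, 0, 0], [0, 0, 0, 0], [0, 0, 0, 0], [0, 0, 0, 0], [0, 0, 0, 0], [0, 0, 0, 0], [0, 0, 0, 0], [0, 0, 0, 0], [0, 0, 0, 0]])

```text
clock: 24.48
ee_pos: [0.4768, -0.302, 0.0778]
tool_rot: [-0.0, 0.958, 0.288, 0.0]
wrist_force: [0.4, 0.6, -2.1]
gripper_width: 0.63
grasp_force: 65.0
```

```bash
python3 blk.py "(.4775,-.3025)" w13 .09;python3 - <<'E'
from h import *
im=cv2.imread("pics/w13.png");im2,d=arm.get_image("scene")
cv2.imwrite("pics/s5.png",np.hstack([cv2.resize(im[200:440,160:480],(400,300)),cv2.resize(im2[260:410,320:520],(400,300))]))
E
```

```text
width 0.6296499853923948 force [ 0.4301  0.5716 -2.0795]
block px 5625 rack-x [0.0138 0.0434 0.0574] rack-y [-0.2934 -0.2637 -0.2495] z [0.1202 0.136  0.1439]
crown rack xy 0.04180826621442486 -0.2654484012712474 0.1423338213909433
at [ 0.4769 -0.3019  0.0778] yaw 33.5 row [ 0.4858 -0.6128  0.2358 -0.127 ]
at [ 0.4769 -0.3019  0.0778] yaw 33.5 row [ 0.3502 -0.4735  0.2358 -0.127 ]
```

View pics/s5.png

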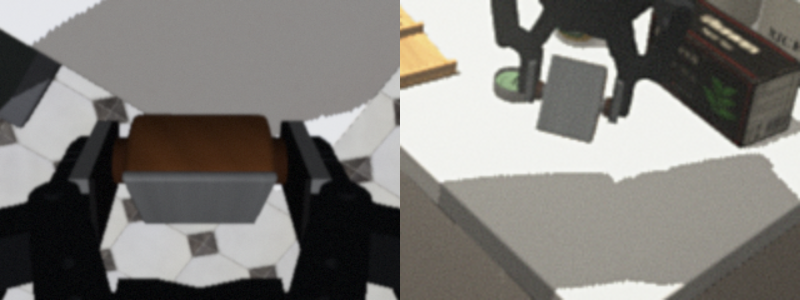

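The block is partway over, with its plate facing the robot (crop (200,195)). I'll let it finish swinging before carrying it.

Emit:
send_rows(targets=[[0, 0, 0, 0], [0, 0, 0, 0], [0, 0, 0, 0], [0, 0, 0, 0], [0, 0, 0, 0], [0, 0, 0, 0], [0, 0, 0, 0], [0, 0, 0, 0], [0, 0, 0, 0], [0, 0, 0, 0]])

```text
clock: 25.42
ee_pos: [0.4769, -0.3019, 0.0778]
tool_rot: [-0.0, 0.958, 0.288, 0.0]
wrist_force: [-0.2, -0.1, -1.8]
gripper_width: 0.626
grasp_force: 65.0
```

```bash
python3 blk.py "(.4775,-.3025)" w14 .09
```

```text
width 0.6262062344069331 force [-0.2335 -0.0722 -1.7817]
block px 13584 rack-x [0.0115 0.039  0.0618] rack-y [-0.2957 -0.2682 -0.2453] z [0.1069 0.1263 0.1307]
crown rack xy 0.03264166147942999 -0.27413292845487763 0.1292284165374599
at [ 0.4769 -0.302   0.0778] yaw 33.5 row [ 0.4858 -0.6128  0.2358 -0.127 ]
at [ 0.4769 -0.302   0.0778] yaw 33.5 row [ 0.3502 -0.4735  0.2358 -0.127 ]
```

Emit:
send_rows(targets=[[0, 0, 0, 0], [0, 0, 0, 0], [0, 0, 0, 0], [0, 0, 0, 0], [0, 0, 0, 0], [0, 0, 0, 0], [0, 0, 0, 0], [0, 0, 0, 0], [0, 0, 0, 0], [0, 0, 0, 0]])

```text
clock: 26.3
ee_pos: [0.4769, -0.302, 0.0778]
tool_rot: [0.0, 0.958, 0.288, 0.0]
wrist_force: [-0.5, 0.0, -1.6]
gripper_width: 0.628
grasp_force: 65.0
```

```bash
cat > lvl.py <<'E'
from h import *
s=arm.read_state();P=campose("wrist",s);im,d=arm.get_image("wrist");X=cloud(d,P);M=quat(s["tool_rot"]).as_matrix()
T=(X-s["ee_pos"])@M
m=(d>0)&(abs(T[...,1])<.015)&(abs(T[...,0])<.045)&(T[...,2]>-.09)&(T[...,2]<.01)
x,z=T[m][:,0],-T[m][:,2]
print("profile tool-x: height over TCP, sat")
sat=cv2.cvtColor(im,cv2.COLOR_BGR2HSV)[...,1][m]
for a in range(-40,44,6):
    k=(x*1000>=a)&(x*1000<a+6)
    if k.sum()>5: print(a+3,round(np.median(z[k])*1000,1),np.median(sat[k]),end=" | ")
print(s["ee_pos"])
E
python3 lvl.py
```

```text
profile tool-x: height over TCP, sat
-19 45.8 143.0 | -13 49.1 179.0 | -7 51.3 179.0 | -1 52.1 179.0 | 5 51.7 180.0 | 11 49.9 179.0 | 17 46.4 179.0 | 23 39.9 178.0 | 29 31.1 173.0 | [ 0.4769 -0.302   0.0778]
```

Emit:
send_rows(targets=[[0.008, -0.01, -0.01, 0], [0.025, -0.034, -0.02, -0.01], [0.055, -0.074, -0.02, -0.022], [0.09, -0.121, -0.02, -0.037], [0.128, -0.172, -0.02, -0.052], [0.166, -0.223, -0.02, -0.067], [0.204, -0.274, -0.02, -0.082], [0.242, -0.325, -0.02, -0.097], [0.278, -0.374, -0.02, -0.112], [0.31, -0.417, -0.02, -0.127]])

```text
clock: 27.18
ee_pos: [0.488, -0.0912, 0.0861]
tool_rot: [-0.0, 0.768, 0.641, 0.0]
wrist_force: [0.5, -0.5, -1.4]
gripper_width: 0.627
grasp_force: 65.0
```

```bash
python3 - <<'E'
from h import *
go((.4892,-.0667,.04),79.2)
E
```

```text
at [ 0.488  -0.0912  0.0861] yaw 79.7 row [ 0.0607 -0.0079  0.1153  0.0014]
```

Emit:
send_rows(targets=[[0.025, -0.003, 0, 0.001], [0.045, -0.006, 0.01, 0.001], [0.057, -0.008, 0.02, 0.001], [0.061, -0.008, 0.04, 0.001], [0.061, -0.008, 0.06, 0.001], [0.061, -0.008, 0.08, 0.001], [0.061, -0.008, 0.1, 0.001], [0.061, -0.008, 0.11, 0.001], [0.061, -0.008, 0.115, 0.001], [0.061, -0.008, 0.115, 0.001]])

```text
clock: 28.02
ee_pos: [0.4894, -0.0701, 0.0392]
tool_rot: [-0.0, 0.773, 0.635, -0.0]
wrist_force: [1.1, 0.0, -1.6]
gripper_width: 0.625
grasp_force: 65.0
```

```bash
python3 lvl.py; python3 - <<'E'
from h import *
go((.4892,-.0667,-.0193),79.2)
E
```

```text
profile tool-x: height over TCP, sat
-25 41.0 64.0 | -19 45.8 167.0 | -13 49.1 178.0 | -7 51.3 178.5 | -1 52.1 179.0 | 5 51.7 179.0 | 11 49.9 179.0 | 17 46.4 178.0 | 23 40.1 179.0 | 29 31.2 176.0 | [ 0.4894 -0.0701  0.0392]
at [ 0.4896 -0.0701  0.0396] yaw 78.8 row [ 0.008  -0.0025  0.1472 -0.001 ]
```

Level and near-centred; lower to about 1.4 mm above the floor.

Emit:
send_rows(targets=[[0.004, -0.001, 0.01, -0.001], [0.008, -0.002, 0.03, -0.001], [0.008, -0.002, 0.06, -0.001], [0.008, -0.002, 0.085, -0.001], [0.008, -0.002, 0.11, -0.001], [0.008, -0.002, 0.125, -0.001], [0.008, -0.002, 0.135, -0.001], [0.008, -0.002, 0.14, -0.001], [0.008, -0.002, 0.143, -0.001], [0.008, -0.002, 0.143, -0.001]])

```text
clock: 28.9
ee_pos: [0.4896, -0.0665, -0.0174]
tool_rot: [0.0, 0.77, 0.637, 0.0]
wrist_force: [0.4, -1.0, -3.4]
gripper_width: 0.627
grasp_force: 65.0
```

Emit:
send_rows(targets=[[0, 0, 0.001, 0], [0, 0, 0.002, 0], [0, 0, 0.003, 0], [0, 0, 0.0035, 0], [0, 0, 0.0035, 0], [0, 0, 0.0035, 0], [0, 0, 0.0035, 0], [0, 0, 0.0035, 0], [0, 0, 0.0035, 0], [0, 0, 0.0035, 0]])

```text
clock: 29.73
ee_pos: [0.4895, -0.0665, -0.0188]
tool_rot: [-0.0, 0.771, 0.637, 0.0]
wrist_force: [0.1, -0.0, -1.3]
gripper_width: 0.631
grasp_force: 65.0
```

Emit:
send_rows(targets=[[0, 0, 0.001, 0], [0, 0, 0.002, 0], [0, 0, 0.002, 0], [0, 0, 0.002, 0], [0, 0, 0.002, 0], [0, 0, 0.002, 0], [0, 0, 0.002, 0], [0, 0, 0.002, 0], [0, 0, 0.002, 0], [0, 0, 0.002, 0]])

```text
clock: 30.57
ee_pos: [0.4896, -0.0666, -0.0192]
tool_rot: [0.0, 0.77, 0.637, 0.0]
wrist_force: [-0.8, 0.3, 5.8]
gripper_width: 0.621
grasp_force: 65.5
```

Contact. Release and rise.

Emit:
send_rows(targets=[[0, 0, 0, 0], [0, 0, 0, 0], [0, 0, 0, 0], [0, 0, 0, 0], [0, 0, 0, 0], [0, 0, 0, 0], [0, 0, -0.05, 0], [0, 0, -0.15, 0], [0, 0, -0.25, 0], [0, 0, -0.35, 0]], hand=1)

```text
clock: 31.4
ee_pos: [0.4887, -0.0663, 0.1218]
tool_rot: [-0.001, 0.77, 0.638, -0.0]
wrist_force: [0.7, -0.5, -0.3]
gripper_width: 1.001
grasp_force: 0.0
```

Emit:
send_rows(targets=[[-0.05, 0, -0.1, 0], [-0.1, 0, -0.2, 0], [-0.15, 0, -0.2, 0], [-0.2, 0, -0.2, 0], [-0.25, 0, -0.2, 0], [-0.3, 0, -0.2, 0], [-0.3, 0, -0.2, 0], [-0.3, 0, -0.2, 0], [-0.3, 0, -0.2, 0], [-0.3, 0, -0.2, 0]])

```text
clock: 32.23
ee_pos: [0.4672, -0.1834, 0.2004]
tool_rot: [-0.0, 0.77, 0.638, 0.0]
wrist_force: [0.3, -0.3, -0.1]
gripper_width: 0.999
grasp_force: 0.0
```

```bash
python3 blk.py "(.5037,.0097)" w20 .02; python3 blk.py "(.4892,-.0667)" w21 .018; python3 - <<'E'
from h import *
P=campose("wrist");im,d=arm.get_image("wrist");X=cloud(d,P)
m=(d>0)&(X[...,2]>.06)&(X[...,2]<.09)&(np.hypot(X[...,0]-.515,X[...,1]-.14)<.05);p=X[m];print("tin",m.sum(),cv2.minAreaRect((p[:,:2]*1000).astype(np.float32)),np.median(p[:,2]))
# movement of bystanders: top view then/now
a=cv2.imread("pics/top0.png");b,_=arm.get_image("top");cv2.imwrite("pics/top1.png",b)
for nm,(x0,y0,x1,y1) in dict(glass=(208,235,242,268),candle=(374,245,400,270),mill=(235,190,262,218),spice=(362,190,390,222),tea=(400,190,470,220),jar=(165,182,204,220)).items():
    D=cv2.absdiff(a[y0:y1,x0:x1],b[y0:y1,x0:x1]).max(2);print(nm,"changed px",(D>40).sum(),"of",D.size)
E
```

```text
width 0.9989550860507452 force [ 0.2652 -0.3482 -0.0661]
block px 763 rack-x [-0.0237 -0.0009  0.0231] rack-y [-0.019   0.0096  0.013 ] z [0.0201 0.025  0.0299]
crown rack xy -0.0002354249605554753 0.011737525966173456 0.027997458521773204
at [ 0.4673 -0.1833  0.2004] yaw 79.3 row [ 0.4909 -0.0002  0.5424  0.0003]
at [ 0.4673 -0.1833  0.2004] yaw 79.3 row [ 0.2965 -0.0003  0.5424  0.0003]
width 1.003108985578515 force [0.6121 0.7358 0.382 ]
block px 3816 rack-x [-0.0259  0.0007  0.0272] rack-y [-0.0669 -0.0384  0.0119] z [0.0181 0.0283 0.034 ]
crown rack xy 0.0007698666464954695 -0.04187883756456001 0.032319879065026764
at [ 0.4673 -0.1835  0.2004] yaw 79.3 row [ 0.4913 -0.0003  0.5424  0.0003]
at [ 0.4673 -0.1835  0.2004] yaw 79.3 row [ 0.2969 -0.0004  0.5424  0.0003]
tin 0 ((0.0, 0.0), (0.0, 0.0), 0.0) nan
glass changed px 0 of 1122
candle changed px 0 of 650
mill changed px 5 of 756
spice changed px 0 of 896
tea changed px 282 of 2100
jar changed px 0 of 1482
  return _methods._mean(a, axis=axis, dtype=dtype,
  ret = ret.dtype.type(ret / rcount)
```

```bash
python3 - <<'E'
from h import *
im,d=arm.get_image("scene");X=cloud(d,campose("scene"))
im2,d2=arm.get_image("top");X2=cloud(d2,campose("top"))
for nm,c,r,lo,hi in (("big",(.5037,.0097),.03,.028,.06),("small",(.489,-.067),.03,.022,.06),("tin",(.515,.14),.05,.055,.1),("tea",(.69,-.276),.09,.05,.1),("glass",(.555,.237),.04,.04,.08)):
  for t,Y,dd in (("scene",X,d),("top",X2,d2)):
    m=(dd>0)&(np.hypot(Y[...,0]-c[0],Y[...,1]-c[1])<r)&(Y[...,2]>lo)&(Y[...,2]<hi);p=Y[m]
    if len(p)>9: print(nm,t,len(p),np.round((p.mean(0)*1000)),np.round(np.percentile(p[:,2],[50,98])*1000),np.round(cv2.minAreaRect((p[:,:2]*1000).astype(np.float32))[0]))
a=cv2.imread("pics/top0.png");D=cv2.absdiff(a,im2).max(2)[190:220,400:470]>40
print("tea change bbox",cv2.boundingRect(D.astype(np.uint8)))
t=cv2.matchTemplate(im2[185:225,395:475],a[190:220,400:470],cv2.TM_CCOEFF_NORMED);print(cv2.minMaxLoc(t))
E
```

```text
big scene 296 [500.   0.  35.] [36. 39.] [502.   4.]
big top 411 [503.   9.  37.] [37. 46.] [504.  10.]
small scene 323 [484. -76.  28.] [29. 33.] [487. -73.]
small top 339 [488. -68.  30.] [30. 39.] [488. -68.]
tin scene 381 [511. 136.  66.] [68. 71.] [514. 142.]
tin top 465 [514. 143.  70.] [70. 76.] [514. 143.]
tea scene 2151 [ 691. -287.   68.] [71. 74.] [ 700. -279.]
tea top 983 [ 688. -278.   72.] [73. 80.] [ 691. -275.]
glass scene 216 [552. 232.  53.] [53. 60.] [551. 231.]
glass top 134 [555. 236.  55.] [58. 65.] [552. 232.]
tea change bbox (11, 20, 44, 10)
(0.27421629428863525, 0.9526334404945374, (0, 0), (5, 5))
```

```bash
python3 -c "
from workcell import arm
print(arm.sign_off())"
```

```text
the job is handed in; nothing more can be done
None
```

The job is handed in at about 33 s: both crushers lie flat side down in their fitting channels, the tin stands upright on the bare worktop, and the final camera checks show nothing else moved (my first grasp of the big crusher closed too high, so I opened and re-gripped it by its knobs).

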